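# Lock the prop pin of a picture stand with its hitch pin clip

## Robot

A 6-joint arm with a two-finger parallel gripper is mounted at the origin on the work surface. World frame = base frame: x ahead of the robot, y to its left, z up, the work surface at z = 0. Lengths are in m, angles in rad, forces in N, time in s.
With the tool pointing down it reaches from about 0.3 to 0.775 m from the base axis. Payload 14.6 kg.
Tool frame: the origin (TCP) lies midway between the tips of the shut fingers; the grasp point (between the pads) lies 19 mm behind it (ctrl.tcp_to_grasp is the z of the grasp point in the tool frame, in m); z points along the fingers, y is the line along which they close (so a half turn about z gives the same grasp; the last joint's range is limited). The gripper opens to 94 mm and grips with 3 to 60 N. Pads are 16 mm wide; open, the fingers measure 119 mm over their backs; the gripper's body (75 mm by 177 mm) begins 78 mm behind the grasp point.
Start: joints at [-1.188, 0.3, 1.521, -0, 1.321, -0.067], TCP at [0.239, -0.495, 0.205] pointing down, gripper open.
Joint ranges: [-3.03, 3.03], [-0.79, 2.21], [0.23, 2.52], [-1.04, 4.18], [0, 3.07], [-2.55, 2.55]. Speed limits (rad/s): [2.22, 2.22, 2.57, 3.14, 3.14, 3.14].

## Interface

Orientations are given as [roll, pitch, yaw] about the fixed x, y, z axes, in that order (R = Rz(yaw) Ry(pitch) Rx(roll)).
In Python, from station import monitor, camera, ctrl gives the robot as it stands.
- The arm moves only by the tool apply_moves, never from a script. Its argument "plan" is one flat list of numbers, 4 for each row, row after row: the shift along the tool's x, y, z in mm, then the turn about the tool's z in rad. In form: [dx, dy, dz, spin, dx, dy, dz, spin, ...]. A call has 1 to 20 rows; each row shifts and turns the commanded pose from where the row before left it, along the tool's axes as they then stand; what a row does not reach is not made up. A row lasts 1/10 s, in which the tool goes at most 50 mm and 8.59 degrees, less where a joint would pass 70% of its speed; a pose out of reach is approached as far as the arm can. A call is refused whole if a number of a shift passes 50 or a number of a turn 0.15, either way. A call with a gripper value outside its range is refused whole. "hand" is the gripper command: -1 is shut, 1 is fully open, values between are in proportion, set as the call begins (left out, the last holds). The fingers move at their own pace and stop on an object; "squeeze" is the grip in N (left out, the last holds). Time passes only in rows, so rows that do not move let the fingers close. It gives the time, the measured TCP pose, the force, the opening and the grip force at its end, in the units of the state.
- monitor.get_obs(): the state, without advancing time (a new reading comes with each control period).
- camera(name): name is "side" or "top" or "wrist"; returns a dict with "image" (384x512x3 uint8, red, green, blue), "range_z" (384x512 float32, m along the optical axis (not along the pixel's ray), 0 where there is no reading), "mtx" (3x3 intrinsics, pixels), "rvec" (rotation vector, rad) and "tvec" (3), from world to camera coordinates, as OpenCV has them. Camera axes: x right, y down, z forward; pixel columns grow to the right and rows downward; lengths in m; the calibration is good to about 2 mm. A picture is of the moment at which its call begins.
- ctrl.hand_in(): hands the job in; it is judged then, once.
The state is a dict: "time_s": time; "qpos": joint angles; "joint_vel": joint speeds; "tau": joint torques, N m; "ee_pos": TCP position; "eef_rot": TCP orientation; "force": force on the tool from outside, world axes, zero at the start; "moment": the same for the moment, N m; "grip_width": finger opening in m; "grip_force": force on a finger pad.
Only numpy, scipy, OpenCV 4.12 (cv2) and the standard library are available. Lean on these libraries where they do the work, as an engineer would, in place of code of your own. Each camera call takes 0.05 s, during which the arm holds its last target. There are 200 camera calls.

## Task

The prop of the picture stand is held by a loose headed pin. Push the pin fully home through its bracket, then take the red-handled R-clip from the wooden rack, push its straight leg down through the cross hole in the pin until the bow springs over the pin, and let go. Feel your way gently - never press the clip on the pin or bracket with more than about 3 kg - and leave the blue clip and the other things on the desk where they are.

Things in the scene. Friction and masses are not known exactly. Their poses are not given: they have to be found in the camera images.
- stand: Picture stand on a 160 x 360 x 14 mm plywood base, fixed to the desk. Origin: on the desk, right below the middle of the steel bracket; z up, x along the pin towards its drilled end, y towards the leaning white picture frame (360 mm tall, its foot at y = 270 mm, its top leaning towards the bracket to y = 170 mm).
- bracket (a point): Middle of the steel bracket, on the pin's axis, 75 mm above the desk; axes as the stand's. Two 6 mm cheeks, outer faces at x = +15 and -15 mm, 36 mm wide, tops 14 mm above this point. Between them a wooden prop, 17 mm (x) thick and 24 mm deep, rises towards +y at 0.5 rad from this point to the frame
- pin_end (a point): Centre of the flat drilled (+x) end of the 18 mm steel pin, on its axis (the crown is 9 mm higher); axes as the stand's. Home: at x = 63, y = 0, z = 75 mm from the stand's origin. The cross hole (6.5 mm, vertical, right through, dark rim, no countersink) was drilled by hand: its middle lies anywhere from 17 to 31 mm back from this end, on the crown line. Find it by feel
- pin_head (a point): Centre of the outer (-x) face of the pin's yellow head, a disc of 32 mm diameter and 8 mm thick, on the pin's axis, 86 mm back from pin_end; the head's inner face meets the cheek when home.
- pin (a joint): How far the pin is drawn out of the bracket, m: 0 = home (head against the cheek, a hard stop), up to 0.05. It slides with about 7 N of friction and stays where it is left; it cannot turn. Until it is home the hole is hidden in the bracket.
- rack: Wooden block, 60 (x) x 150 (y) x 75 (z) mm, fixed; origin under its centre. Two pockets in its top, 9 mm (x) by 23 mm (y), at y = +35 and -35 mm, hold one clip each, leg down, handle standing on the block's top. Either clip may be in either pocket.
- clip: R-clip with a red handle, about 60 g. Origin: on the axis of its straight leg, at the handle's flat underside; z up along the leg. Handle: 14 mm (x) by 36 mm (y, from -24 to +12 mm), 30 mm high; grip it across the 14 mm. Leg: 5 mm round steel, square-ended, reaching 62 mm below the origin. It stands in the rack with about 2 mm of play and may shift a little in the fingers
- clip_bow_tip (a point): Flared end of the sprung 4.4 mm wire bow beside the leg: 13 mm from the leg's axis on the clip's -y side and 49 mm below the clip's origin; the bow's pinch is 39 mm below the origin. The clip's x must lie along the pin, the bow on either side of it
- clip_tip (a point): Centre of the square end of the straight leg, 62 mm below the clip's origin.
- clip_seat (a point): Point on the leg's axis, 30 mm below the clip's origin, which lies in the middle of the pin's hole when the clip is home.
- clip_bow (a joint): How far the clip's bow is sprung open, rad: 0 relaxed, about 0.1 as its pinch passes the pin's widest place (pushing takes some 8 to 18 N there), back near 0 once it has sprung over. The bow first meets the pin when the leg end is about 22 mm below the crown, is widest at 32 mm, and home is 41 mm below the crown.
- big_clip: The blue-handled clip: same shape, but its leg is 7.2 mm thick and does not fit this pin. To be left in the rack. Origin and axes as for the red one.
- book: Red paperback lying on the desk, 212 x 153 x 22 mm; bystander.
- pencil_cup: Black cup of yellow pencils, 76 mm wide, 180 mm high; bystander.
- stamp0: Rubber stamp with a light wooden handle, 38 mm foot, 78 mm high; bystander.
- stamp1: The same with a dark handle; bystander.
- stapler: Black stapler, 140 mm long, 40 mm high; bystander.
- tape_roll: Roll of clear tape lying flat, 90 mm wide, 25 mm high; bystander.
Things that resemble listed ones, but are neither listed nor needed, are in the scene too. What is meant by the clip is not yellow, and is the smaller of those in its own colour.

How it is judged:
On the way, in this order (a step that is already met when the one before it is completed fails the run):
1. the pin is pushed home (value of joint pin below 0.003 m), for 0.2 s.
2. the clip's leg is through the pin and its bow has sprung over (value of joint pin below 0.005 m and x of clip_seat in the frame of pin_end between -0.035 and -0.013 m and y of clip_seat in the frame of pin_end between -0.004 and 0.004 m and z of clip_seat in the frame of pin_end between -0.005 and 0.005 m and angle between clip's own z axis and vertical below 0.3 rad and angle between the x axis of clip and the x axis of pin_end, either way round below 0.3 rad and value of joint clip_bow below 0.05 rad), for 0.2 s.
At the end, for the whole second after the job is handed in: Pin home (within 5 mm). Red clip home in its hole: clip_seat within 4 mm of the pin's axis sideways, 5 mm in height, 13 to 35 mm back from the pin's end; upright and square across the pin within 0.3 rad, bow sprung back below 0.05 rad; at rest, released (all of step 2 and linear speed of clip below 0.02 m/s); the robot touches nothing.
It fails at once if the clip was pressed on the pin or the stand with more than 30 N (contact force between clip and stand above 30 N).
It fails at once if the blue clip was moved by more than 20 mm (distance of big_clip from where it was at the start of the episode above 0.02 m).
It fails at once if a bystander was moved by more than 20 mm (distance of any of book, pencil_cup, stamp0, stamp1, stapler, tape_roll from where it was at the start of the episode above 0.02 m).
It also fails if it takes over 72 s, if anything falls off the work surface, if the arm or the gripper's body presses on something with over 40 N, if the wrist force passes 120 N, or if a joint passes its speed limit or range.

## Working session

There is one attempt and no reset: what is moved stays moved. The work goes in short steps, Python scripts to look and compute and a tool call to move; the robot and the scene stay as the last step left them, time stands still between calls to the robot, and variables do not carry over. Pictures are saved under pics/ and viewed, at most 10 in all, crops included, and the job is handed in when it is done.

Besides the shell and the picture viewer there is one more tool, called in YAML: its name, and indented under it one key for each argument. apply_moves: Moves the arm, as the interface text tells. Its arguments: {"type":"object","properties":{"plan":{"type":"array","items":{"type":"number"}},"hand":{"type":"number"},"squeeze":{"type":"number"}},"required":["plan"]}

```bash
ls; mkdir -p pics
cat > h.py <<'E'
import numpy as np, cv2
from station import monitor, camera, ctrl
def cam(n):
    c=camera(n); c['R']=cv2.Rodrigues(np.array(c['rvec'],float))[0]; c['t']=np.array(c['tvec'],float).reshape(3); c['K']=np.array(c['mtx'],float); return c
def save(c,f,box=None,s=1):
    im=c['image'][:,:,::-1]
    if box: im=im[box[1]:box[3],box[0]:box[2]]
    cv2.imwrite('pics/'+f,cv2.resize(im,None,fx=s,fy=s,interpolation=cv2.INTER_CUBIC))
def ray(c,u,v):
    d=c['R'].T@np.linalg.inv(c['K'])@np.array([u,v,1.]); o=-c['R'].T@c['t']; return o,d
def plane(c,u,v,z):
    o,d=ray(c,u,v); return o+d*(z-o[2])/d[2]
def cloud(c):
    z=c['range_z']; v,u=np.mgrid[:z.shape[0],:z.shape[1]]
    p=np.stack([u,v,np.ones_like(u)],-1)@np.linalg.inv(c['K']).T*z[...,None]
    w=(p-c['t'])@c['R']; w[z==0]=np.nan; return w
def proj(c,P):
    q=(c['K']@(c['R']@np.asarray(P,float).T+c['t'][:,None])).T; return q[:,:2]/q[:,2:]
E
python3 - <<'E'
from h import *
ims=[]
for n in('top','side'):
    c=cam(n); save(c,n+'.png',s=1.5); np.savez(n+'.npz',**{k:c[k] for k in('image','range_z','R','t','K')})
    print(n,c['K'].round(1).tolist(),(-c['R'].T@c['t']).round(3))
o=monitor.get_obs(); print({k:np.round(v,3).tolist() for k,v in o.items()},ctrl.tcp_to_grasp)
E
```

```text
pics
top [[358.9, 0.0, 255.5], [0.0, 358.9, 190.1], [0.0, 0.0, 1.0]] [0.425 0.025 1.383]
side [[373.3, 0.0, 253.9], [0.0, 373.3, 189.8], [0.0, 0.0, 1.0]] [1.243 0.196 0.929]
{'time_s': 0.1, 'qpos': [-1.188, 0.3, 1.522, 0.0, 1.321, -0.067], 'joint_vel': [0.0, -0.001, -0.002, -0.001, 0.0, 0.001], 'tau': [0.0, -53.264, -35.328, 0.071, 0.023, -0.0], 'ee_pos': [0.239, -0.495, 0.205], 'eef_rot': [-3.141, -0.0, 0.45], 'force': [-0.427, -0.267, 0.285], 'moment': [-0.032, -0.025, 0.014], 'grip_force': 0.0, 'grip_width': 0.094} -0.0188
```

View pics/top.png

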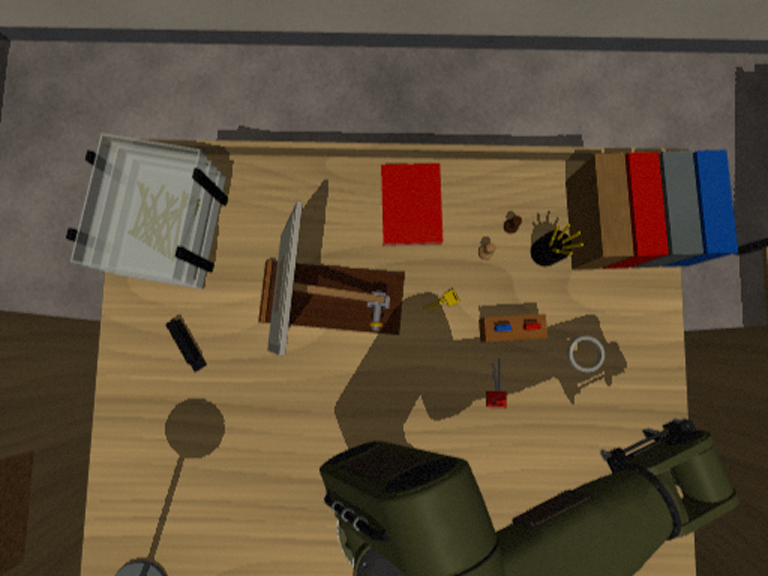

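View pics/side.png

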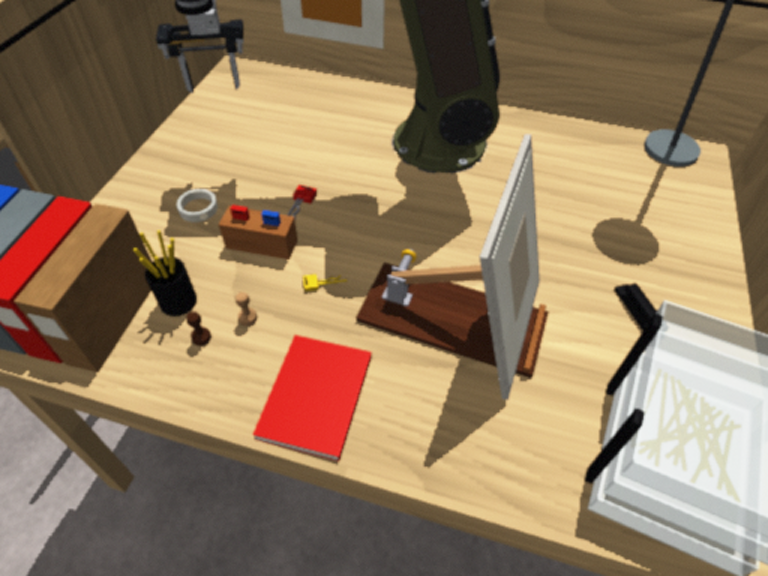

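Top view (1.5×): candidates for the red clip are the red one in the rack (532,326), the larger red one lying on the desk (497,400), the yellow one (448,298) and the blue one in the rack (503,327). I choose the rack's red one. The pin's yellow head is at (376,324), facing the robot. Next I'll measure.

Run:
```python
from h import *
for n in('top','side'):
    c=dict(np.load(n+'.npz')); W=cloud(c); hsv=cv2.cvtColor(c['image'],cv2.COLOR_RGB2HSV); H,S,V=[hsv[...,i].astype(int) for i in range(3)]
    print(n)
    for nm,m in dict(red=((H<6)|(H>174))&(S>170)&(V>90),blue=(H>100)&(H<130)&(S>130),yel=(H>22)&(H<34)&(S>150)&(V>120)).items():
        k,l,st,ce=cv2.connectedComponentsWithStats(m.astype(np.uint8))
        for i in range(1,k):
            if 8<st[i,4]<2500:
                p=W[l==i]; p=p[~np.isnan(p[:,0])]
                if len(p): print(nm,ce[i].round(1),st[i,4],'med',np.median(p,0).round(3),'lo',np.percentile(p,5,axis=0).round(3),'hi',np.percentile(p,95,axis=0).round(3))
    # rack top: brown points z~.075
    X,Y,Z=W[...,0],W[...,1],W[...,2]
    m=(abs(Z-.075)<.006)&(X>.3)&(X<.6)&(Y>-.4)&(Y<-.1)
    r=cv2.minAreaRect(W[m][:,:2].astype(np.float32)*1000); print('rack',m.sum(),r)
    m=(abs(Z-.014)<.006)&(X>.3)&(X<.65)&(Y>-.1)&(Y<.4)
    r=cv2.minAreaRect(W[m][:,:2].astype(np.float32)*1000); print('base',m.sum(),r)
    m=(Z>.055)&(Z<.1)&(X>.35)&(X<.6)&(Y>-.05)&(Y<.12)
    print(W[m].mean(0).round(3),m.sum())
c=dict(np.load('top.npz')); save(c,'crop.png',(225,185,385,280),5)
```

```text
top
red [431.8 135.8] 1393 med [ 0.763 -0.57   0.199] lo [ 0.657 -0.601  0.195] hi [ 0.872 -0.538  0.203]
red [274.1 135.6] 2085 med [ 0.804 -0.044  0.021] lo [ 0.71  -0.114  0.017] hi [0.901 0.025 0.026]
red [355. 217.] 34 med [ 0.489 -0.332  0.105] lo [ 0.482 -0.346  0.074] hi [ 0.498 -0.316  0.108]
red [331.6 268.6] 34 med [ 0.299 -0.269  0.02 ] lo [ 0.294 -0.281  0.014] hi [ 0.307 -0.24   0.024]
blue [475.6 137.4] 1690 med [ 0.761 -0.721  0.199] lo [ 0.653 -0.756  0.138] hi [ 0.88  -0.689  0.203]
blue [334.9 218.2] 37 med [ 0.484 -0.257  0.104] lo [ 0.477 -0.277  0.093] hi [ 0.488 -0.245  0.109]
yel [299.6 198.3] 72 med [ 0.559 -0.147  0.013] lo [ 0.547 -0.162  0.005] hi [ 0.578 -0.127  0.019]
rack 576 ((484.61322021484375, -296.94281005859375), (59.79690933227539, 151.21414184570312), 4.316145420074463)
base 2660 ((495.1436767578125, 151.18414306640625), (306.5975341796875, 496.5839538574219), 0.062362927943468094)
[0.525 0.041 0.085] 187
side
red [202.5 128.8] 103 med [ 0.32  -0.262  0.019] lo [ 0.3   -0.283  0.008] hi [ 0.332 -0.244  0.022]
red [ 23.9 174.3] 2061 med [ 0.791 -
[... 513 characters left out ...]
67] lo [ 0.658 -0.377  0.152] hi [ 0.691 -0.36   0.181]
yel [108.7 166.3] 9 med [ 0.666 -0.401  0.133] lo [ 0.663 -0.403  0.124] hi [ 0.668 -0.398  0.143]
yel [101.6 168.8] 20 med [ 0.681 -0.415  0.144] lo [ 0.678 -0.419  0.128] hi [ 0.716 -0.373  0.175]
yel [208.2 187.6] 114 med [ 0.563 -0.147  0.013] lo [ 0.549 -0.164  0.006] hi [ 0.582 -0.123  0.017]
yel [223.2 186.2] 9 med [ 0.544 -0.106  0.01 ] lo [ 0.535 -0.111  0.002] hi [ 0.547 -0.095  0.011]
rack 516 ((487.2429504394531, -300.9021301269531), (66.13412475585938, 152.2173614501953), 4.369212627410889)
base 3525 ((543.8893432617188, 118.14433288574219), (434.2635192871094, 196.43292236328125), 87.63552856445312)
[0.541 0.041 0.083] 322
```

View pics/crop.png

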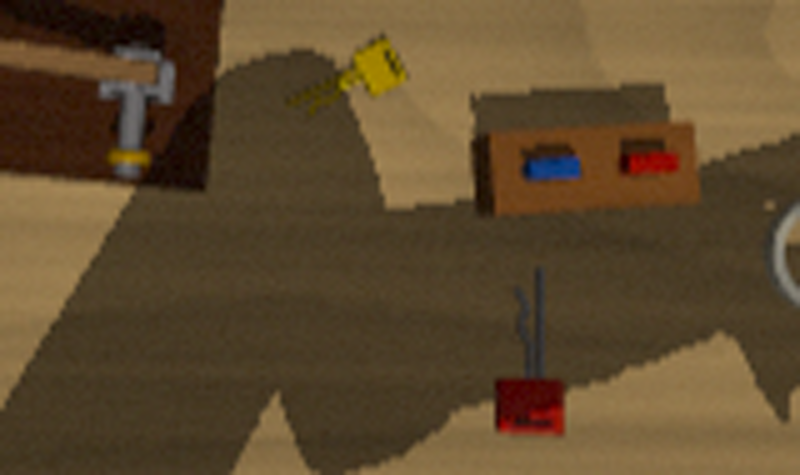

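Crop: the red clip stands in the rack at (650,162), with the blue one at (552,167) and the larger red clip on the desk at (530,405). The bracket is at (137,75) and the yellow head at (130,158), so the pin is drawn out towards the robot. Now the bracket and head positions.

```bash
cat >> h.py <<'E'
def delta(tgt,obs=None):
    o=obs or monitor.get_obs(); from scipy.spatial.transform import Rotation as Ro
    R=Ro.from_euler('xyz',o['eef_rot']).as_matrix(); return (R.T@(np.array(tgt)-o['ee_pos'])*1000).round(1)
E
python3 - <<'E'
from h import *
c=dict(np.load('top.npz')); W=cloud(c)
hsv=cv2.cvtColor(c['image'],cv2.COLOR_RGB2HSV)
print('plane head',plane(c,251,216.4,.09).round(4),'bracket',plane(c,252.2,198,.089).round(4), 'bl/br base',plane(c,266,222.8,.014).round(3),plane(c,225,220,.014).round(3),plane(c,269.3,185,.014).round(3))
for v in range(194,224):
  print(v,' '.join('%s'%(','.join('%d'%x for x in W[v,u]*1000)) for u in range(247,260,2)))
E
```

```text
plane head [0.4856 0.0392 0.09  ] bracket [0.5522 0.0361 0.089 ] bl/br base [ 0.466 -0.017  0.014] [0.474 0.139 0.014] [ 0.611 -0.028  0.014]
194 574,56,15 573,49,22 567,40,80 574,33,15 575,26,11 575,18,14 575,10,11
195 570,56,12 563,47,84 563,40,86 563,33,85 571,26,13 571,18,14 571,10,16
196 566,56,15 558,47,92 559,40,86 559,33,91 559,26,86 559,18,89 568,10,9Traceback (most recent call last):
  File "<stdin>", line 6, in <module>
  File "<stdin>", line 6, in <genexpr>
  File "<stdin>", line 6, in <genexpr>
ValueError: cannot convert float NaN to integer
```

apply_moves:
  plan: [0, 0, -20, -0.15, 0, 0, -20, -0.15, 0, 0, 0, -0.15, 0, 0, 0, -0.15, 0, 0, 0, -0.15, 0, 0, 0, -0.15, 0, 0, 0, -0.14]
  hand: -1

```text
time_s: 0.8
ee_pos: [0.2391, -0.4952, 0.2451]
eef_rot: [-3.141, -0.001, 1.496]
force: [0.5, -0.3, 0.8]
grip_width: 0.0413
grip_force: 0.0
```

apply_moves:
  plan: [39, 9, 0, 0, 39, 9, 0, 0, 39, 9, 0, 0, 39, 9, 0, 0, 39, 9, 0, 0, 39, 9, 0, 0, 39, 9, 0, 0, 39, 9, 0, 0, 39, 9, 0, 0, 39, 9, 0, 0, 39, 9, 0, 0, 39, 9, 0, 0, 39, 9, 0, 0, 39, 4, 0, 0, 0, 0, 0, 0]

```text
time_s: 2.3
ee_pos: [0.404, 0.0424, 0.2451]
eef_rot: [-3.141, -0.0, 1.494]
force: [-0.1, -0.2, -0.4]
grip_width: 0.0003
grip_force: 0.0
```

Run:
```python
from h import *
c=cam('wrist'); save(c,'w1.png',s=1.5); np.savez('w1.npz',**{k:c[k] for k in('image','range_z','R','t','K')})
print(c['K'].round(1).tolist(),(-c['R'].T@c['t']).round(3),c['R'].round(2).tolist(),monitor.get_obs()['ee_pos'])
```

```text
[[292.6, 0.0, 253.4], [0.0, 292.6, 193.1], [0.0, 0.0, 1.0]] [0.408 0.108 0.425] [[1.0, -0.08, -0.0], [-0.07, -0.97, 0.23], [-0.02, -0.23, -0.97]] [0.40380809 0.04066196 0.24511874]
```

View pics/w1.png

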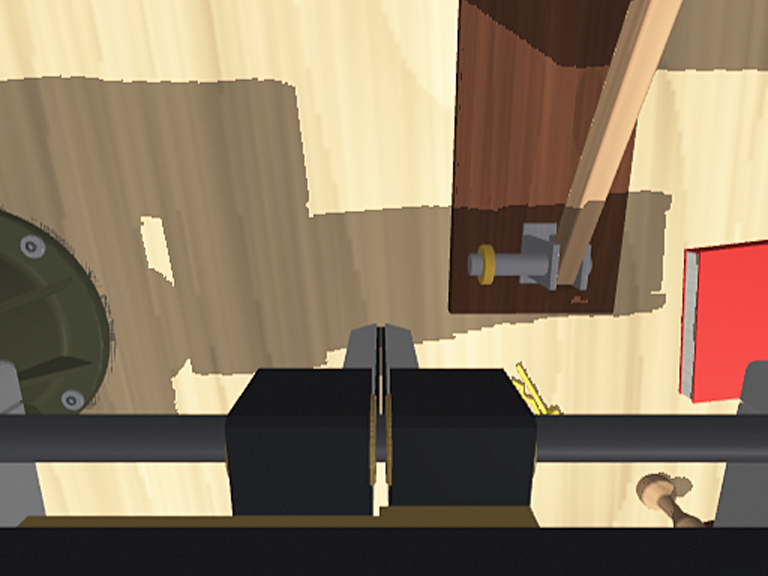

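Wrist view: yellow head at (487,264), a grey boss on its outer side at (473,264), pin shaft (520,264), cheeks at (550,265) and (586,265).

Run:
```python
from h import *
c=dict(np.load('w1.npz')); W=cloud(c)*1000
hsv=cv2.cvtColor(c['image'],cv2.COLOR_RGB2HSV); H,S,V=[hsv[...,i].astype(int) for i in range(3)]
m=(H>18)&(H<34)&(S>150); m[:,:310]=0;m[:,340:]=0;m[210:]=0
p=W[m]; p=p[p[:,2]>40]; print('yellow',len(p),np.nanpercentile(p,[5,50,95],axis=0).round(0).tolist())
for nm,(u0,u1) in dict(boss=(310,320),shaft=(332,348),c1=(362,370),c2=(385,395)).items():
    p=W[140:200,u0:u1].reshape(-1,3); p=p[p[:,2]>50]
    t=p[p[:,2]>np.nanpercentile(p[:,2],70)] if len(p) else p
    print(nm,len(p),np.nanpercentile(p,[3,50,97],axis=0).round(0).tolist(),'crest',np.nanmean(t,0).round(1))
v=176
print([tuple(W[v,u].round(0)) for u in range(308,400,3)])
# crown profile at columns
for u in (316,336,346): print(u,[tuple(W[v,u].round(0)[1:]) for v in range(164,190,2)])
```

```text
yellow 224 [[483.0, 28.0, 73.0], [486.0, 42.0, 88.0], [491.0, 54.0, 91.0]]
boss 127 [[474.0, 29.0, 68.0], [477.0, 42.0, 81.0], [483.0, 50.0, 85.0]] crest [477.8  41.   83.9]
shaft 238 [[496.0, 31.0, 75.0], [505.0, 41.0, 83.0], [514.0, 48.0, 85.0]] crest [505.   39.1  84.1]
c1 257 [[532.0, 20.0, 71.0], [536.0, 38.0, 85.0], [538.0, 54.0, 90.0]] crest [536.2  34.6  89.3]
c2 479 [[547.0, 19.0, 84.0], [556.0, 52.0, 98.0], [567.0, 80.0, 113.0]] crest [550.9  73.4 109.6]
[(np.float64(480.0), np.float64(30.0), np.float64(13.0)), (np.float64(484.0), np.float64(30.0), np.float64(14.0)), (np.float64(475.0), np.float64(43.0), np.float64(82.0)), (np.float64(478.0), np.float64(43.0), np.float64(85.0)), (np.float64(482.0), np.float64(42.0), np.float64(83.0)), (np.float64(484.0), np.float64(43.0), np.float64(90.0)), (np.float64(487.0), np.float64(43.0), np.float64(90.0)), (np.float64(491.0), np.float64(43.0), np.float64(91.0)), (np.float64(496.0), np.float64(41.0), np.float64(83.0)), (np.float64(500.0), np.float64(41.0), np.float64(83.0)), (np.float64(503.0), np.float64(41.0), np.float64(83.0)), (np
[... 1932 characters left out ...]
at64(84.0)), (np.float64(36.0), np.float64(84.0)), (np.float64(33.0), np.float64(82.0)), (np.float64(16.0), np.float64(15.0)), (np.float64(13.0), np.float64(14.0)), (np.float64(10.0), np.float64(15.0))]
346 [(np.float64(43.0), np.float64(15.0)), (np.float64(40.0), np.float64(14.0)), (np.float64(38.0), np.float64(14.0)), (np.float64(46.0), np.float64(79.0)), (np.float64(44.0), np.float64(82.0)), (np.float64(42.0), np.float64(84.0)), (np.float64(40.0), np.float64(84.0)), (np.float64(38.0), np.float64(85.0)), (np.float64(35.0), np.float64(83.0)), (np.float64(33.0), np.float64(83.0)), (np.float64(15.0), np.float64(15.0)), (np.float64(12.0), np.float64(16.0)), (np.float64(9.0), np.float64(17.0))]
```

apply_moves:
  plan: [5, 20, 45, 0, 0, 11, 45, 0, 0, 0, 45, 0, 0, 0, 40, 0, 0, 0, 5, 0, 0, 10, 0, 0, 0, 8, 0, 0, 0, 4, 0, 0, 0, 4, 0, 0, 0, 0, 0, 0]

```text
time_s: 3.35
ee_pos: [0.4619, 0.0394, 0.0662]
eef_rot: [3.14, -0.0, 1.49]
force: [-0.9, 1.0, -1.0]
grip_width: 0.0003
grip_force: 0.0
```

apply_moves:
  plan: [1, 4, 0, 0, 1, 4, 0, 0, 0, 4, 0, 0, 0, 4, 0, 0, 0, 4, 0, 0, 0, 4, 0, 0]

```text
time_s: 3.95
ee_pos: [0.4844, 0.0395, 0.0653]
eef_rot: [-3.139, 0.0, 1.49]
force: [-7.2, -1.6, 3.8]
grip_width: 0.0002
grip_force: 3.7
```

Pushing with about 7 N. Continuing.

apply_moves:
  plan: [0, 4, 0, 0, 0, 4, 0, 0, 0, 4, 0, 0, 0, 3, 0, 0, 0, 3, 0, 0, 0, 0, 0, 0]

```text
time_s: 4.55
ee_pos: [0.5027, 0.0381, 0.0654]
eef_rot: [-3.14, 0.0, 1.49]
force: [-3.2, -0.7, 2.0]
grip_width: 0.0004
grip_force: 2.0
```

apply_moves:
  plan: [0, 3, 0, 0, 0, 2, 0, 0, 0, 2, 0, 0, 0, 2, 0, 0, 0, 0, 0, 0]

```text
time_s: 5.05
ee_pos: [0.5073, 0.0378, 0.065]
eef_rot: [-3.129, 0.001, 1.49]
force: [-38.9, 1.8, 26.3]
grip_width: 0.0006
grip_force: 19.8
```

apply_moves:
  plan: [0, -10, 0, 0, 0, -10, 0, 0, 0, 0, -30, 0, -5, 0, -45, 0, -5, 0, -45, 0, 0, 20, -45, 0, 0, 35, 0, 0, 0, 30, 0, 0, 0, 0, 0, 0, 0, 0, 0, 0]

```text
time_s: 6.05
ee_pos: [0.5758, 0.0222, 0.2299]
eef_rot: [-3.141, 0.0, 1.49]
force: [-1.0, -0.0, 0.1]
grip_width: 0.0004
grip_force: 0.0
```

Run:
```python
from h import *
c=cam('wrist'); save(c,'w2.png',(170,110,410,230),3.3); np.savez('w2.npz',**{k:c[k] for k in('image','range_z','R','t','K')})
print(monitor.get_obs()['ee_pos'],monitor.get_obs()['eef_rot'])
W=cloud(c)*1000
m=(W[...,2]>60)&(W[...,2]<125)&(W[...,0]>480)&(W[...,0]<640)&(W[...,1]>0)&(W[...,1]<80)
v,u=np.where(m); print(u.min(),u.max(),v.min(),v.max())
for x in range(490,632,5):
    q=W[m&(abs(W[...,0]-x)<2.5)]
    if len(q)>4:
        print(x,len(q),'y',np.percentile(q[:,1],[2,50,98]).round(0),'zmax',np.percentile(q[:,2],90).round(0))
```

```text
[0.57550269 0.02223727 0.23018939] [-3.14105249e+00  2.56589866e-05  1.48984599e+00]
203 286 134 190
520 54 y [30. 38. 46.] zmax 84.0
525 62 y [25. 39. 46.] zmax 85.0
530 115 y [22. 39. 52.] zmax 91.0
535 135 y [20. 37. 52.] zmax 91.0
540 146 y [19. 37. 54.] zmax 90.0
545 203 y [22. 49. 79.] zmax 109.0
550 246 y [22. 53. 79.] zmax 110.0
555 246 y [21. 53. 79.] zmax 111.0
560 264 y [18. 51. 79.] zmax 110.0
565 132 y [19. 38. 52.] zmax 90.0
570 72 y [25. 36. 43.] zmax 84.0
575 70 y [25. 34. 42.] zmax 84.0
580 69 y [24. 35. 42.] zmax 84.0
585 73 y [24. 33. 41.] zmax 85.0
590 67 y [23. 34. 41.] zmax 85.0
595 65 y [25. 34. 41.] zmax 84.0
600 68 y [25. 33. 40.] zmax 84.0
605 63 y [24. 33. 40.] zmax 84.0
610 67 y [24. 32. 40.] zmax 84.0
615 6 y [34. 36. 39.] zmax 83.0
```

View pics/w2.png

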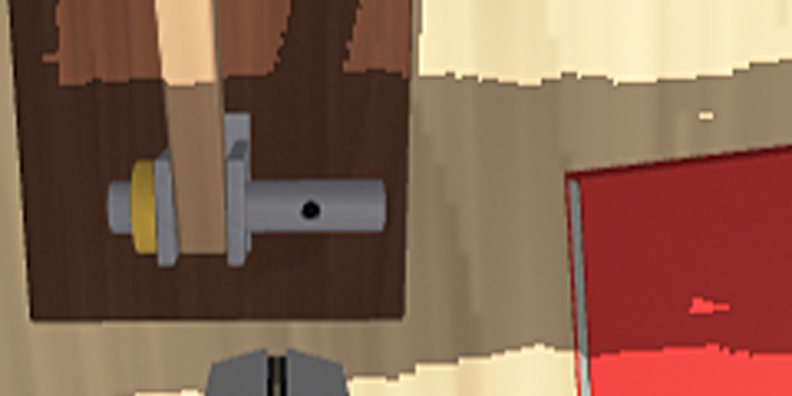

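The hole is clearly visible at crop (311,210), the pin is home (head against the cheek), and the pin end is at (385,206).

Run:
```python
from h import *
c=dict(np.load('w2.npz')); W=cloud(c)*1000
g=cv2.cvtColor(c['image'],cv2.COLOR_RGB2GRAY).astype(float)
p=g[168:180,257:272]; print(p.astype(int))
w=np.clip(60-p,0,None); v,u=np.mgrid[168:180,257:272]; u0=(w*u).sum()/w.sum(); v0=(w*v).sum()/w.sum()
print(u0,v0,plane(c,u0,v0,.084).round(4))
m=(W[...,2]>60)&(W[...,2]<95)&(W[...,0]>572)&(W[...,0]<612)&(W[...,1]>15)&(W[...,1]<50)
q=W[m]; xs=[];ys=[]
for x in range(574,612,3):
    y=q[abs(q[:,0]-x)<2][:,1]; xs.append(x); ys.append((np.percentile(y,3)+np.percentile(y,97))/2)
f=np.polyfit(xs,ys,1); print('axis slope',f,np.polyval(f,[549,588,612]))
o=np.load('w2.npz'); print('cam',(-c['R'].T@c['t']).round(4))
# boundaries: image rows of the shaft
for u in (250,258,270,280): print(u,g[160:188,u].astype(int))
print(g[174,270:300].astype(int))
```

```text
[[ 98  98  97  99  97  97  98  98  97  97  98  97  97  97  97]
 [104 103 103 105 103 105 108 108 105 104 104 103 103 103 102]
 [109 109 109 110 112 115  95  91 106 114 110 108 108 107 107]
 [114 114 114 116 123  92  40  22  73 103 120 114 114 114 114]
 [119 119 120 123 116   0   0   1   4  54 130 122 120 120 120]
 [120 121 122 125  83   0   7  14   2  18 123 124 122 121 122]
 [118 118 121 124  58   0   8   8   0  27 113 123 120 120 119]
 [116 117 119 121  91  31   0   3  38  69 128 120 119 120 119]
 [115 115 117 119 123  92  78  80  95 106 121 117 115 116 117]
 [116 115 115 115 119 122 123 123 121 119 117 117 116 115 117]
 [116 116 116 115 115 117 117 117 117 117 117 116 117 116 117]
 [100 100 101 101 100 102  99 101 101 100 100 102 100 102 100]]
263.6842639593909 173.24162436548224 [0.5873 0.033  0.084 ]
axis slope [-4.04845214e-02  5.65718092e+01] [34.34580689 32.76691055 31.79528204]
cam [0.5806 0.0882 0.4092]
250 [ 44  44  41  40  58  82  89  93  98 103 109 113 119 119 118 116 115 116
 114 100  58  37  43  42  43  42  42  44]
258 [ 43  44  43  39  55  82  91  94  98 103 109 114 119 121 118 117 115 115
 116 100  57  36  40  41  40  41  40  40]
270 [ 48  49  48  41  64  87  89  92  97 103 107 114 120 121 120 120 116 115
 116 102  61  46  48  50  49  50  50  49]
280 [ 47  47  47  44  66  87  89  93  97 101 107 112 119 121 119 119 117 116
 116 101  60  43  45  47  45  47  48  46]
[120 119 119 119 120 119 120 120 120 121 119 121 120 121 120 126 107  33
  41  43  49  46  45  95 127 121 119 119 120 122]
```

apply_moves:
  plan: [-25, -6, 0, 0, -38, -6, 0, 0, -38, -6, 0, 0, -38, -6, 0, 0, -38, -6, 0, 0, -38, -6, 0, 0, -38, -6, 0, 0, -38, -6, 0, 0, -38, -6, 0, 0, -38, -2, 0, 0, 0, 0, 0, -0.15, 0, 0, 0, 0]
  hand: 0.0

```text
time_s: 7.3
ee_pos: [0.4898, -0.3394, 0.2306]
eef_rot: [3.141, 0.0, 1.641]
force: [-0.0, -0.0, -0.2]
grip_width: 0.0468
grip_force: 0.0
```

Run:
```python
from h import *
c=cam('wrist'); save(c,'w3.png',(190,110,350,230),5); np.savez('w3.npz',**{k:c[k] for k in('image','range_z','R','t','K')})
print(monitor.get_obs()['ee_pos'],monitor.get_obs()['eef_rot'])
W=cloud(c)*1000; hsv=cv2.cvtColor(c['image'],cv2.COLOR_RGB2HSV); H,S,V=[hsv[...,i].astype(int) for i in range(3)]
for m in [((H<6)|(H>174))&(S>150)&(V>60),(H>100)&(H<130)&(S>130)]:
    t=m&(abs(W[...,2]-105)<5)&(abs(W[...,0]-490)<60)
    v,u=np.where(t); r=cv2.minAreaRect(np.stack([u,v],1).astype(np.float32)); b=cv2.boxPoints(r)
    print(t.sum(),r,'centre',plane(c,*r[0],.105).round(4)); print([plane(c,*x,.105).round(4)[:2].tolist() for x in b])
t=(abs(W[...,2]-75)<4)&(W[...,0]>440)&(W[...,0]<540)&(W[...,1]<-200)&(W[...,1]>-400)
r=cv2.minAreaRect(W[t][:,:2].astype(np.float32)); print(r)
```

```text
[ 0.4901522  -0.33873036  0.23073982] [3.14132903e+00 1.32018171e-04 1.63689630e+00]
415 ((254.0, 181.0), (32.0, 12.0), 90.0) centre [ 0.489  -0.3325  0.105 ]
[[0.4815, -0.3159], [0.494, -0.315], [0.4967, -0.3495], [0.4838, -0.3504]]
479 ((253.5, 113.5), (35.0, 13.0), 90.0) centre [ 0.4835 -0.2636  0.105 ]
[[0.4759, -0.2473], [0.4888, -0.2464], [0.4914, -0.2803], [0.4782, -0.2812]]
((486.5719909667969, -299.1614990234375), (60.0775260925293, 149.6990966796875), 4.333642482757568)
```

View pics/w3.png

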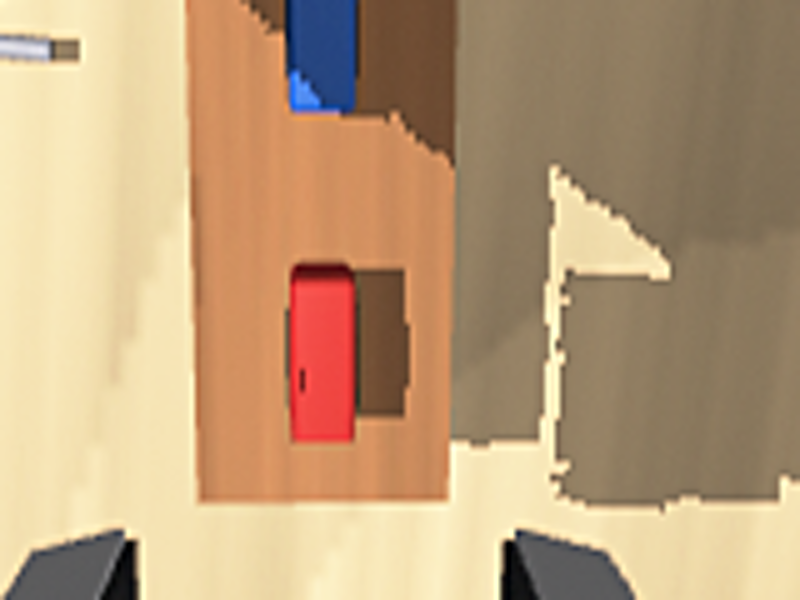

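Wrist crop: red handle at (322,355), fingers straddling it symmetrically in x, blue handle well clear at (322,60). Grasping.

apply_moves:
  plan: [6, -1, 40, 0, 0, 0, 40, 0, 0, 0, 35, 0, 0, 0, 20, 0, 0, 0, 12, 0, 0, 0, 5, 0, 0, 0, 0, 0, 0, 0, 0, 0]

```text
time_s: 8.15
ee_pos: [0.4897, -0.3334, 0.0797]
eef_rot: [3.14, 0.001, 1.639]
force: [-0.6, -0.4, 0.8]
grip_width: 0.0473
grip_force: 0.0
```

apply_moves:
  plan: [0, 0, 0, 0, 0, 0, 0, 0, 0, 0, 0, 0, 0, 0, 0, 0, 0, 0, 0, 0]
  hand: -1
  squeeze: 30

```text
time_s: 8.65
ee_pos: [0.4892, -0.3332, 0.0786]
eef_rot: [3.141, 0.0, 1.64]
force: [-0.1, 1.0, 1.4]
grip_width: 0.0138
grip_force: 30.0
```

apply_moves:
  plan: [0, 0, -10, 0, 0, 0, -20, 0, 0, 0, -30, 0, 0, 0, -35, 0, 0, 0, -35, 0, 0, 0, -20, 0, 0, 0, 0, 0, 0, 0, 0, 0]

```text
time_s: 9.45
ee_pos: [0.489, -0.3331, 0.2281]
eef_rot: [-3.141, -0.0, 1.64]
force: [1.0, 0.7, -1.1]
grip_width: 0.014
grip_force: 30.0
```

Run:
```python
from h import *
a=cam('wrist'); b=cam('side'); np.savez('w4.npz',**{k:a[k] for k in('image','range_z','R','t','K')})
p=monitor.get_obs()['ee_pos']; print(p); q=proj(b,[p])[0].astype(int); q1=proj(a,[p])[0].astype(int); print(q,q1)
x,y=q; A=cv2.resize(b['image'][y-40:y+60,x-50:x+50],(400,400),interpolation=cv2.INTER_CUBIC)
B=cv2.resize(a['image'][150:300,180:330],(400,400),interpolation=cv2.INTER_CUBIC)
cv2.imwrite('pics/w4.png',np.hstack([A,B])[:,:,::-1])
```

```text
[ 0.4887578  -0.33290929  0.22700279]
[151 107] [254 227]
```

View pics/w4.png

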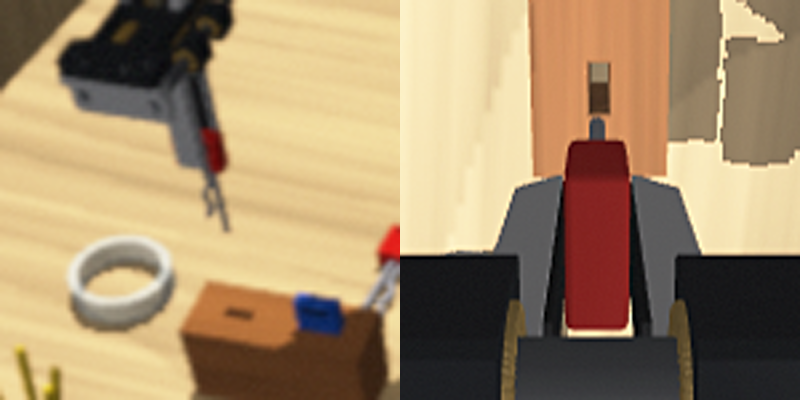

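The clip is held upright: the leg tip shows at (597,130) in the right half, on the +y side, with the bow on the -y side. Now the tip's offset in the tool frame.

Run:
```python
from h import *
c=dict(np.load('w4.npz')); g=c['image'].astype(int)
print('rows'); 
for v in range(190,206): print(v,' '.join('%d/%d/%d'%tuple(x) for x in g[v,249:260]))
p=np.array([.489,-.3331,.2275]); yaw=1.64
for uv in [(253.9,195),(253.9,197)]:
    d=plane(c,*uv,.162)-p; print(uv,(d@np.array([np.cos(yaw),np.sin(yaw),0])*1000).round(1),(d@np.array([np.sin(yaw),-np.cos(yaw),0])*1000).round(1))
W=cloud(c); print((W[193:203,254]*1000).round(0).tolist())
yw=1.64
ax=np.array([np.cos(1.497),np.sin(1.497)]);ay=np.array([np.sin(1.497),-np.cos(1.497)])
t=np.array([.5873,.033])-(6.7*ax+0*ay)/1000; print('tcp target',t)
d=t-np.array([.489,-.3331]); print('in new tool axes',d@ax*1000,d@ay*1000)
```

```text
rows
190 225/155/102 184/128/85 62/43/29 71/50/33 76/53/36 79/55/36 79/56/37 83/57/40 74/52/34 115/80/53 216/149/99
191 226/157/103 181/125/83 56/40/27 72/51/34 75/54/36 79/57/37 76/54/35 71/51/34 64/45/29 103/73/49 215/149/100
192 223/154/102 176/121/81 98/68/45 115/80/52 123/85/55 127/87/57 123/85/56 118/82/54 118/80/54 132/91/60 211/145/97
193 223/154/102 194/133/87 185/126/82 149/108/77 158/113/79 149/106/78 179/124/82 196/133/86 190/130/86 187/128/85 214/147/98
194 222/154/101 223/153/100 199/139/96 109/90/81 115/94/82 84/77/77 149/111/86 199/138/95 221/150/97 216/148/99 219/151/101
195 223/154/101 229/158/102 121/98/83 56/64/75 64/69/76 63/69/76 64/68/76 137/108/90 227/153/98 220/151/101 216/148/98
196 224/154/101 231/157/101 75/74/75 65/68/75 71/73/77 72/73/77 66/70/76 101/88/83 230/155/98 219/150/100 216/149/99
197 224/154/101 232/158/100 46/58/71 67/69/74 74/74/77 73/73/77 65/70/76 80/77/81 233/156/99 219/150/99 216/148/99
198 224/155/101 234/159/101 49/60/73 68/71/75 74/74/77 74/74/77 67/71/76 81/78/82 234/156/98 220/151/100 215/148/98
199 225/155/101 235/159/101 49/59/72 6
[... 397 characters left out ...]
4 158/96/65 156/96/66
203 80/9/12 86/13/15 90/15/14 93/18/17 93/17/15 92/16/15 92/16/15 88/14/14 82/11/14 79/8/12 79/10/14
204 90/21/21 90/20/19 92/23/21 92/23/21 93/24/22 91/21/20 92/23/22 92/23/22 89/19/19 90/22/22 90/21/21
205 91/22/21 91/23/20 93/25/24 92/25/22 91/22/20 91/23/22 91/22/20 91/23/21 91/22/21 92/23/21 92/23/22
(253.9, 195) 6.2 -0.5
(253.9, 197) 4.4 -0.5
[[490.0, -346.0, 74.0], [488.0, -326.0, 164.0], [488.0, -325.0, 168.0], [488.0, -326.0, 171.0], [488.0, -325.0, 175.0], [488.0, -325.0, 179.0], [488.0, -326.0, 181.0], [488.0, -326.0, 184.0], [488.0, -326.0, 187.0], [488.0, -326.0, 190.0]]
tcp target [0.58680601 0.02631824]
in new tool axes 365.6511771854708 71.04013547702567
```

apply_moves:
  plan: [0, 0, 0, 0.143, 20, 4, 0, 0, 35, 7, 0, 0, 37, 7, 0, 0, 37, 7, 0, 0, 37, 7, 0, 0, 37, 7, 0, 0, 37, 7, 0, 0, 37, 7, 0, 0, 37, 7, 0, 0, 35, 7, 0, 0, 18, 4, 0, 0, 0, 0, 25, 0, 0, 0, 20, 0, 0, 0, 10, 0, 0, 0, 0, 0, 0, 0, 0, 0]

```text
time_s: 11.25
ee_pos: [0.5873, 0.0274, 0.1739]
eef_rot: [3.141, -0.0, 1.497]
force: [-0.1, 0.2, -0.1]
grip_width: 0.0139
grip_force: 30.0
```

```bash
cat > m.py <<'E'
from h import *
import sys
c=cam('wrist'); o=monitor.get_obs(); p=o['ee_pos']; yaw=o['eef_rot'][2]; print(p.round(4) if hasattr(p,'round') else p,o['eef_rot'],np.round(o['force'],1))
ax=np.array([np.cos(yaw),np.sin(yaw)]);ay=np.array([np.sin(yaw),-np.cos(yaw)])
f=sys.argv[1]
B=cv2.resize(c['image'][140:230,195:315],(800,600),interpolation=cv2.INTER_CUBIC); cv2.imwrite('pics/'+f,B[:,:,::-1])
np.savez(f+'.npz',**{k:c[k] for k in('image','range_z','R','t','K')})
for u,v,z in [tuple(map(float,a.split(','))) for a in sys.argv[2:]]:
    q=plane(c,u,v,z)[:2]; d=(q-p[:2])*1000; print(u,v,q.round(4),'tool',(d@ax).round(1),(d@ay).round(1))
E
python3 m.py w5.png
```

```text
[0.5875 0.0274 0.1743] [ 3.14048815e+00 -1.37397182e-04  1.49654008e+00] [-0.2 -0.3 -0.5]
```

View pics/w5.png

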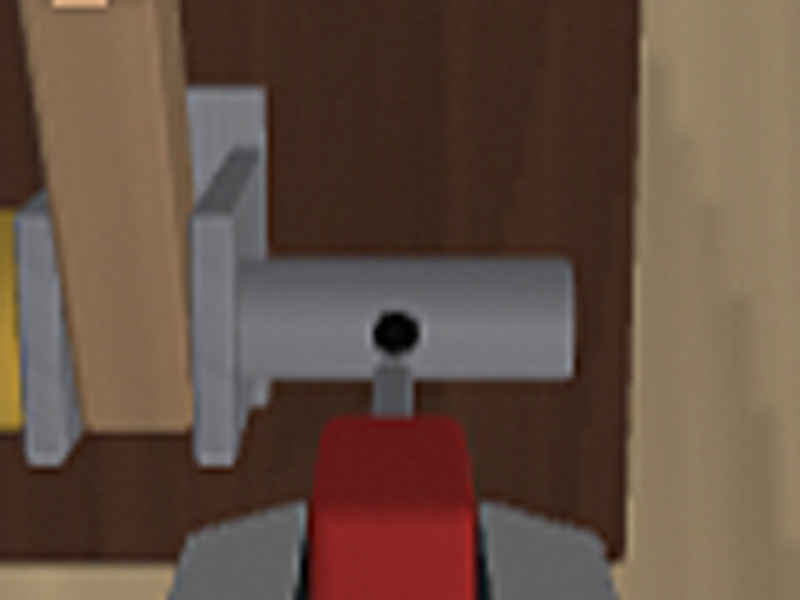

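Crop: the hole is at (396,333) and the leg end's upper edge at (393,363), so the lateral fit is already close.

Run:
```python
from h import *
c=dict(np.load('w5.png.npz')); g=cv2.cvtColor(c['image'],cv2.COLOR_RGB2GRAY).astype(float)
print(g[184:204,248:261].astype(int))
p=g[185:194,248:261]; w=np.clip(80-p,0,None); v,u=np.mgrid[185:194,248:261]; u0=(w*u).sum()/w.sum(); v0=(w*v).sum()/w.sum()
P=np.array([.5874,.0274]);yaw=1.4965; ax=np.array([np.cos(yaw),np.sin(yaw)]);ay=np.array([np.sin(yaw),-np.cos(yaw)])
print(u0,v0)
for n,uv,z in [('hole',(u0,v0),.084),('tipedge',(253.5,194),.1085),('tipedge',(253.5,194.5),.1085),('leg@200',(253.5,200),.118)]:
    q=plane(c,*uv,z)[:2]; d=(q-P)*1000; print(n,q.round(4),(d@ax).round(2),(d@ay).round(2))
W=cloud(c)*1000; print(W[190:203,253].round(1).tolist())
r=W[165:182,230:245].reshape(-1,3); print(r[r[:,2]>70].mean(0))
```

```text
[[102 102 103 103 102 101 103 102 103 102 102 101 101]
 [107 108 107 109 111 113 115 111 109 109 105 107 106]
 [112 111 113 115  96  93  92  94 109 117 113 110 110]
 [115 116 119 110  37  16   0  24  74 103 121 115 114]
 [120 122 126  72   0   4   5   2   3  58 129 121 120]
 [121 124 130  13   4  11  10   8   5  35 136 125 122]
 [119 123 128   6   2  11   9   7   0  31 133 123 120]
 [117 121 127  41   0   3   5   4   5  71 128 121 118]
 [117 119 122  93  56  15  19  40  61 112 122 120 119]
 [116 116 120 126  98  72  67  95 111 124 120 119 117]
 [117 117 118 113  91  96  88 104 117 120 117 117 117]
 [117 117 117  90  74  76  77  77 101 118 118 119 116]
 [ 99  98  97  82  78  77  78  78  94  98  96  99  98]
 [ 45  43  46  79  77  79  78  79  92  39  42  44  43]
 [ 39  34  38  82  78  79  77  79  93  28  36  36  35]
 [ 40  38  41  83  79  79  79  81  95  33  39  39  40]
 [ 40  39  45  84  80  79  79  82  94  31  39  43  43]
 [ 42  42  51  80  77  77  78  78  88  35  41  41  42]
 [ 45  43  50  65  62  63  63  64  71  41  46  45  46]
 [ 46  45  44  44  43  43  42  43  44  43  47  46  46]]
253.86050566695727 189.50261551874456
hole [0.5873 0.033 ] 5.55 -0.49
tipedge [0.5871 0.0345] 7.09 -0.83
tipedge [0.5871 0.0341] 6.65 -0.83
leg@200 [0.5869 0.0317] 4.26 -0.83
[[586.5, 32.4, 83.2], [586.4, 31.7, 84.6], [586.4, 30.9, 85.2], [586.3, 29.9, 85.1], [586.7, 34.9, 109.9], [586.7, 34.9, 113.4], [586.7, 35.0, 117.3], [586.7, 34.7, 119.7], [586.7, 34.6, 122.6], [586.7, 35.1, 127.5], [586.7, 34.8, 129.7], [586.7, 35.0, 133.3], [586.8, 35.1, 136.9]]
[570.59268804  43.39825458  78.13344693]
```

apply_moves:
  plan: [0.7, 0.3, 10, 0, 0, 0, 8, 0, 0, 0, 4, 0, 0, 0, 1, 0, 0, 0, 1, 0, 0, 0, 0, 0]

```text
time_s: 11.9
ee_pos: [0.5875, 0.0282, 0.1495]
eef_rot: [3.141, -0.0, 1.497]
force: [0.3, -0.1, 0.1]
grip_width: 0.0139
grip_force: 30.0
```

```bash
python3 m.py w6.png
```

```text
[0.5876 0.0282 0.1497] [ 3.14123717e+00 -3.91923042e-05  1.49683652e+00] [-0.8  0.1 -0.4]
```

View pics/w6.png

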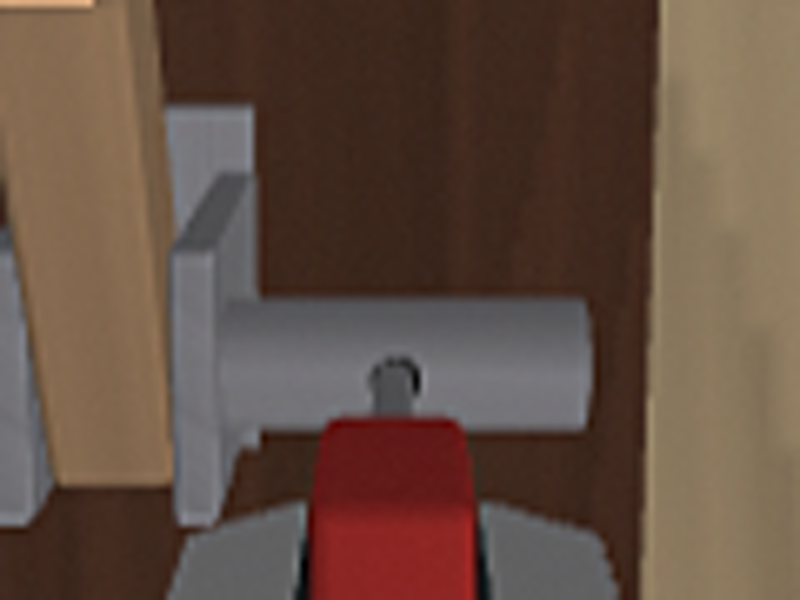

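Crop: the leg end lies in the hole mouth (leg 373–413, hole 371–420), slightly left. I'll shift 0.3 mm and feel down.

apply_moves:
  plan: [0, 0.3, 0.5, 0, 0, 0, 1, 0, 0, 0, 1, 0, 0, 0, 0, 0]

```text
time_s: 12.35
ee_pos: [0.5877, 0.0282, 0.1468]
eef_rot: [-3.141, 0.0, 1.497]
force: [0.2, -0.4, -0.9]
grip_width: 0.0134
grip_force: 30.0
```

apply_moves:
  plan: [0, 0, 1, 0, 0, 0, 1, 0, 0, 0, 1, 0, 0, 0, 0, 0]

```text
time_s: 12.75
ee_pos: [0.5877, 0.0282, 0.1438]
eef_rot: [-3.141, -0.0, 1.497]
force: [0.2, 0.0, -0.5]
grip_width: 0.0137
grip_force: 30.0
```

apply_moves:
  plan: [0, 0, 1, 0, 0, 0, 2, 0, 0, 0, 2, 0, 0, 0, 2, 0, 0, 0, 2, 0, 0, 0, 2, 0, 0, 0, 0, 0]
  squeeze: 50

```text
time_s: 13.45
ee_pos: [0.5876, 0.0282, 0.1326]
eef_rot: [-3.141, 0.0, 1.497]
force: [0.7, -0.1, -0.5]
grip_width: 0.0141
grip_force: 50.0
```

In the hole, with no side load. On towards the bow.

apply_moves:
  plan: [0, 0, 2, 0, 0, 0, 2, 0, 0, 0, 1, 0, 0, 0, 1, 0, 0, 0, 1, 0, 0, 0, 1, 0, 0, 0, 0, 0]

```text
time_s: 14.15
ee_pos: [0.588, 0.0279, 0.1251]
eef_rot: [3.141, 0.0, 1.497]
force: [0.2, -4.0, 3.3]
grip_width: 0.0135
grip_force: 50.0
```

apply_moves:
  plan: [0, 0, 1, 0, 0, 0, 1, 0, 0, 0, 1, 0, 0, 0, 1, 0, 0, 0, 0, 0]

```text
time_s: 14.65
ee_pos: [0.5875, 0.0277, 0.1206]
eef_rot: [-3.141, 0.001, 1.497]
force: [-0.8, -5.8, 1.8]
grip_width: 0.0135
grip_force: 50.0
```

apply_moves:
  plan: [0, 0, 1, 0, 0, 0, 1, 0, 0, 0, 1, 0, 0, 0, 1, 0, 0, 0, 0, 0]

```text
time_s: 15.15
ee_pos: [0.5873, 0.0274, 0.1162]
eef_rot: [-3.14, 0.001, 1.497]
force: [0.2, -7.2, -3.2]
grip_width: 0.0135
grip_force: 50.0
```

apply_moves:
  plan: [0, 0, 1, 0, 0, 0, 1, 0, 0, 0, 1, 0, 0, 0, 1, 0, 0, 0, 1, 0, 0, 0, 0, 0]

```text
time_s: 15.75
ee_pos: [0.5874, 0.0277, 0.1111]
eef_rot: [-3.14, 0.001, 1.497]
force: [0.0, -5.4, -3.2]
grip_width: 0.0136
grip_force: 50.0
```

apply_moves:
  plan: [0, 0, 1, 0, 0, 0, 1, 0, 0, 0, 0.6, 0, 0, 0, 0, 0]

```text
time_s: 16.15
ee_pos: [0.5874, 0.0281, 0.1088]
eef_rot: [-3.14, 0.0, 1.497]
force: [0.6, -5.1, -3.9]
grip_width: 0.0136
grip_force: 50.0
```

Run:
```python
from h import *
c=cam('wrist'); W=cloud(c)*1000; hsv=cv2.cvtColor(c['image'],cv2.COLOR_RGB2HSV); H,S,V=[hsv[...,i].astype(int) for i in range(3)]
m=((H<6)|(H>174))&(S>150)&(abs(W[...,0]-587)<15)&(W[...,1]<60)&(W[...,2]<160)
q=W[m]; print(m.sum(),np.nanpercentile(q,[2,50,98],axis=0).round(1).tolist()); print(monitor.get_obs()['ee_pos'],monitor.get_obs()['force'])
```

```text
1681 [[580.1, 11.9, 111.6], [587.0, 32.5, 135.1], [593.9, 45.6, 136.4]]
[0.58741604 0.02814204 0.10881342] [-0.37323746 -3.96021231 -4.31699663]
```

apply_moves:
  plan: [0, 0, 0.5, 0, 0, 0, 0, 0]

```text
time_s: 16.4
ee_pos: [0.5875, 0.0282, 0.1087]
eef_rot: [-3.141, 0.0, 1.497]
force: [-1.7, -4.0, -2.8]
grip_width: 0.0139
grip_force: 50.0
```

apply_moves:
  plan: [0, 0, 0, 0, 0, 0, 0, 0, 0, 0, 0, 0, 0, 0, 0, 0]
  hand: 0.0

```text
time_s: 16.8
ee_pos: [0.5879, 0.0284, 0.109]
eef_rot: [3.141, -0.0, 1.497]
force: [0.0, -0.2, 0.2]
grip_width: 0.0425
grip_force: 0.0
```

apply_moves:
  plan: [0, 0, -10, 0, 0, 0, -20, 0, 0, 0, -30, 0, 0, 0, -20, 0, 0, 0, 0, 0, 0, 0, 0, 0]

```text
time_s: 17.4
ee_pos: [0.5877, 0.0282, 0.1889]
eef_rot: [3.141, -0.0, 1.497]
force: [0.4, -0.4, -0.7]
grip_width: 0.0471
grip_force: 0.0
```

Run:
```python
from h import *
a=cam('wrist'); b=cam('side'); W=cloud(a)*1000; hsv=cv2.cvtColor(a['image'],cv2.COLOR_RGB2HSV); H,S,V=[hsv[...,i].astype(int) for i in range(3)]
m=((H<6)|(H>174))&(S>150)&(abs(W[...,0]-587)<20)&(W[...,1]<60)&(W[...,2]<160)&(W[...,2]>95)
q=W[m]; print(m.sum(),np.nanpercentile(q,[2,50,98],axis=0).round(1).tolist()); o=monitor.get_obs(); print(o['time_s'],o['ee_pos'],o['grip_width'],o['force'])
x,y=proj(b,[[.587,.03,.09]])[0].astype(int)
A=cv2.resize(b['image'][y-40:y+40,x-40:x+40],(400,400),interpolation=cv2.INTER_CUBIC)
B=cv2.resize(a['image'][130:250,190:310],(400,400),interpolation=cv2.INTER_CUBIC)
cv2.imwrite('pics/w7.png',np.hstack([A,B])[:,:,::-1])
```

```text
765 [[580.0, 6.6, 112.3], [586.9, 27.1, 133.9], [593.9, 41.3, 136.0]]
17.5 [0.58730956 0.02821526 0.18777431] 0.04694884723760136 [-1.02090383  0.00585795  1.08884394]
```

View pics/w7.png

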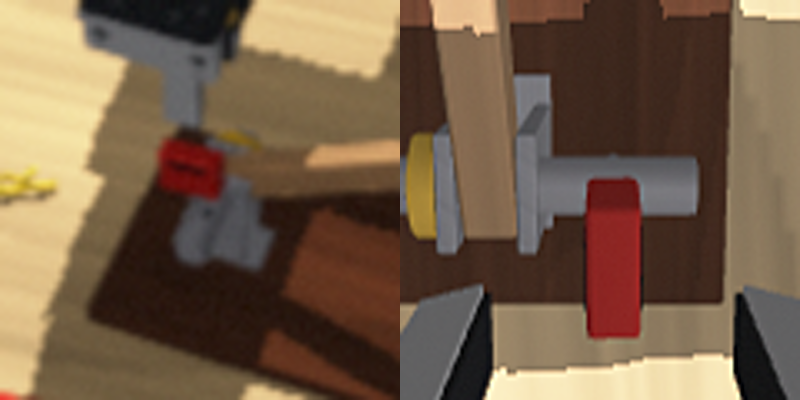

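Crop: the clip stands on the pin with the pin home and the fingers clear (handle at (613,260)). A quick tilt check.

Run:
```python
from h import *
a=cam('wrist'); W=cloud(a)*1000; hsv=cv2.cvtColor(a['image'],cv2.COLOR_RGB2HSV); H,S,V=[hsv[...,i].astype(int) for i in range(3)]
m=((H<6)|(H>174))&(S>150)&(abs(W[...,0]-587)<20)&(W[...,1]<60)&(W[...,2]<160)&(W[...,2]>95)
q=W[m]
for y in range(4,48,3):
    s=q[abs(q[:,1]-y)<1.5]
    if len(s): print(y,len(s),np.median(s[:,2]).round(1),s[:,2].min().round(1),s[:,0].mean().round(1))
b=cam('top'); print(monitor.get_obs()['time_s'])
```

```text
4 7 132.5 132.0 588.4
7 47 133.1 131.4 585.7
10 55 133.2 131.6 585.7
13 50 133.7 130.6 586.3
16 62 133.6 131.0 586.1
19 56 133.7 131.5 586.1
22 53 133.9 131.9 586.5
25 59 134.2 132.7 586.8
28 58 134.6 132.0 586.8
31 56 134.8 132.8 587.1
34 60 135.1 133.6 587.3
37 62 135.2 126.8 587.8
40 145 125.7 109.2 587.8
43 9 110.8 108.8 584.7
17.6
```

```bash
python3 -c "
from station import ctrl
print(ctrl.hand_in())"
```

```text
the job is handed in; nothing more can be done
None
```

I handed the job in at about 17.6 s; no verdict came back, but the camera showed the pin home and the red clip on it, tilted about 0.07 rad, with the gripper open and clear, and the blue clip and other desk items were left alone.

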